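# Nest the mixing cups and hold the mixing knife ready

## Robot

A 6-joint arm with a two-finger parallel gripper is mounted at the origin on the work surface. World frame = base frame: x ahead of the robot, y to its left, z up, the work surface at z = 0. Lengths are in m, angles in degrees, forces in N, time in s.
With the tool pointing down it reaches from about 0.35 to 0.875 m from the base axis. Payload 4.2 kg.
Tool frame: the origin (TCP) lies at the very end of the fingers, on their centre line; the grasp point (between the pads) lies 19 mm behind it; z points along the fingers, y is the line along which they close (so a half turn about z gives the same grasp; the last joint's range is limited). The gripper opens to 87 mm and grips with 3 to 60 N. Pads are 19 mm wide; open, the fingers measure 117 mm over their backs; the gripper's body (75 mm by 190 mm) begins 51 mm behind the grasp point.
Start: joints at [85.061, 22.042, 0.453, 0, -68.411, -14.817], TCP at [0.211, 0.588, 0.223] pointing down, gripper open.
Joint ranges: [-179.83, 179.83], [-69.29, 118.12], [-61.27, 80.66], [-181.25, 117.63], [-171.15, -9.14], [-177.46, 177.46]. Speed limits (degrees/s): [159.86, 159.86, 180, 180, 180, 180].

## Interface

Orientations are given as a 3x3 rotation matrix whose columns are the frame's x, y, z axes.
In Python, from station import monitor, cams, ticket gives the robot as it stands.
- The arm moves only by the tool drive_tool, never from a script. Its argument "moves" is a list of rows, each an object with "delta_pos": the shift along the tool's x, y, z in mm, a list of three; "turn": the turn about the tool's z in rad; "claw": the opening, from 0 (shut) to 1 (fully open). A call has 1 to 12 rows; each row shifts and turns the commanded pose from where the row before left it, along the tool's axes as they then stand; what a row does not reach is not made up. A row lasts 1/8 s, in which the tool goes at most 62.5 mm and 10.7 degrees, less where a joint would pass 70% of its speed; a pose out of reach is approached as far as the arm can. A call is refused whole if a number of a shift passes 62.5 or a number of a turn 0.188, either way. A call with a gripper value outside its range is refused whole. The fingers move at their own pace and stop on an object; the grip force is fixed at half the most. Time passes only in rows, so rows that do not move let the fingers close. It gives the time, the measured TCP pose, the force, the opening and the grip force at its end, in the units of the state.
- monitor.sense(): the state, without advancing time (a new reading comes with each control period).
- cams.capture(name): name is "side" or "top"; returns a dict with "color" (480x640x3 uint8, red, green, blue), "range_z" (480x640 float32, m along the optical axis (not along the pixel's ray), 0 where there is no reading), "vertical_fov" (degrees; the focal length in pixels is half the picture's height over the tangent of half this angle, whatever the lens; pixels are square), "cx", "cy" (the principal point, pixels), "dist" ([k1, k2, p1, p2, k3] as OpenCV has them; the pictures are not rectified), "extrinsics" (4x4, takes a point from camera to world coordinates). Camera axes: x right, y down, z forward; pixel columns grow to the right and rows downward; lengths in m; the calibration is good to about 2 mm. A picture is of the moment at which its call begins.
- ticket.finish_job(): hands the job in; it is judged then, once.
The state is a dict: "time_s": time; "joints": joint angles; "joint_velocities": joint speeds; "effort": joint torques, N m; "tcp_pos": TCP position; "ee_rot": TCP orientation; "wrist_force": force on the tool from outside, world axes, zero at the start; "moment": the same for the moment, N m; "gripper_width": opening from 0.0 (shut) to 1.0 (fully open); "gripper_force": force on a finger pad.
Only numpy, scipy, OpenCV 4.12 (cv2) and the standard library are available. Lean on these libraries where they do the work, as an engineer would, in place of code of your own. Each camera call takes 0.05 s, during which the arm holds its last target. There are 200 camera calls.

## Task

Get ready to mix a batch of paint: put the three mixing cups inside one another in size order, all standing upright on the bench, with every cup down on the floor of the next larger one. Then draw the red-handled mixing knife out of its wooden block and hold it, blade down and slanted halfway between upright and level, with the blade's tip a few centimetres above the middle of the small cup's mouth and touching nothing. Finish there, still holding the knife in the air, and leave the spray can and the two pink cones where they are.

Things in the scene. Friction and masses are not known exactly. Their poses are not given: they have to be found in the camera images.
- cup_large: White open round cup, the widest: 84 mm outer diameter at the rim (80 at the foot), 60 mm tall, wall 3.5 mm, inside diameter about 73 to 77 mm. Solid base 14 mm thick, so its inner floor is 14 mm above its underside. About 120 g, loose. Origin: centre of the underside; z up along its axis. The three cups may stand in any of three places.
- cup_medium: Blue open round cup: 64 mm outer diameter at the rim (60 at the foot), 74 mm tall, wall 3.5 mm, inside diameter about 53 to 57 mm, solid base 14 mm thick. About 80 g, loose. Origin: centre of the underside; z up along its axis. Down on the floor of the large cup its rim stands 28 mm above the large one's.
- cup_small: Orange open round cup, the narrowest: 47 mm outer diameter at the rim (43 at the foot), 88 mm tall, wall 3.5 mm, inside diameter about 36 to 40 mm, solid base 14 mm thick. About 60 g, loose. Origin: centre of the underside; z up along its axis (centre of the mouth 88 mm along z). In the medium cup its rim stands 28 mm above that one's; all nested, 116 mm above the bench.
- knife: Mixing knife, 190 mm long, 70 g, upright in the block at the start, blade down. Steel blade 26 (x) by 6 (y) by 95 mm, then a red handle of 14 by 14 mm square section, 95 mm long (95 to 190 mm along z), sides square to x and y. Origin: middle of the blade's tip; z points from tip to handle's end. At the start the tip is 60 mm deep in the slot, 15 mm above the bench.
- block: Light wooden block, fixed to the bench, 90 mm (x) by 70 mm (y) by 75 mm tall, with one slot in the middle of its top, 28 by 8 mm (long side along x) and 60 mm deep, which holds the knife loosely. Origin: centre of its underside; z up.
- spray_can: Bystander, not to be moved: white spray can with a black cap, 64 mm diameter, 190 mm tall, loose. Origin: centre of the underside.
- cone_a: Bystander, not to be moved: small pink clay cone, 42 mm wide, 37 mm tall, loose. Origin: centre of the underside.
- cone_b: Bystander, not to be moved: a second pink clay cone like the first. Origin: centre of the underside.
Things that resemble listed ones, but are neither listed nor needed, are in the scene too. Several things have the shape of the cup_medium; the one meant has the colours described above.

How it is judged:
By the outcome, as a careful person would: the job done as asked, in the order asked, and still so for the second after the job is handed in, while the arm keeps its last pose, push and grip.
It also fails if it takes over 67 s, if anything falls off the work surface, if the arm or the gripper's body presses on something with over 40 N, if the wrist force passes 120 N, or if a joint passes its speed limit or range.

## Working session

There is one attempt and no reset: what is moved stays moved. The work goes in short steps, Python scripts to look and compute and a tool call to move; the robot and the scene stay as the last step left them, time stands still between calls to the robot, and variables do not carry over. Pictures are saved under pics/ and viewed, at most 10 in all, crops included, and the job is handed in when it is done.

Besides the shell and the picture viewer there is one more tool, called after "Call:" as name([rows], argument=value, ...), one row to a line, values as JSON. drive_tool: Moves the arm, as the interface text tells. Its arguments: {"type":"object","properties":{"moves":{"type":"array","items":{"type":"object","properties":{"delta_pos":{"type":"array","items":{"type":"number"}},"turn":{"type":"number"},"claw":{"type":"number"}}}}},"required":["moves"]}

```bash
mkdir -p pics; ls; python3 - <<'E'
from station import monitor,cams
import cv2,numpy as np,pickle
s=monitor.sense();print(s['time_s'],s['tcp_pos'],np.round(s['ee_rot'],3).tolist(),s['gripper_width'])
for n in('side','top'):
    d=cams.capture(n);pickle.dump(d,open(n+'0.pkl','wb'))
    cv2.imwrite(f'pics/{n}0.png',d['color'][...,::-1]);print(n,d['vertical_fov'],d['cx'],d['cy'],d['dist'],np.round(d['extrinsics'],3).tolist())
E
```

```text
pics
0.0 [0.21102893 0.58767422 0.22146258] [[0.941, -0.338, -0.001], [-0.338, -0.941, -0.002], [0.0, 0.002, -1.0]] 1.000648449788482
side 51.21634731796062 327.7571742442697 233.66062794254046 [-0.07322454  0.          0.          0.          0.        ] [[-0.841, -0.382, 0.384, 0.206], [-0.541, 0.608, -0.581, 0.6], [-0.011, -0.697, -0.717, 0.752], [0.0, 0.0, 0.0, 1.0]]
top 49.26157428839618 322.8399071028685 248.0728763413125 [0.01307596 0.         0.         0.         0.        ] [[-0.023, -0.995, 0.093, 0.477], [-1.0, 0.023, -0.001, 0.046], [-0.001, -0.093, -0.996, 0.909], [0.0, 0.0, 0.0, 1.0]]
```

View pics/side0.png

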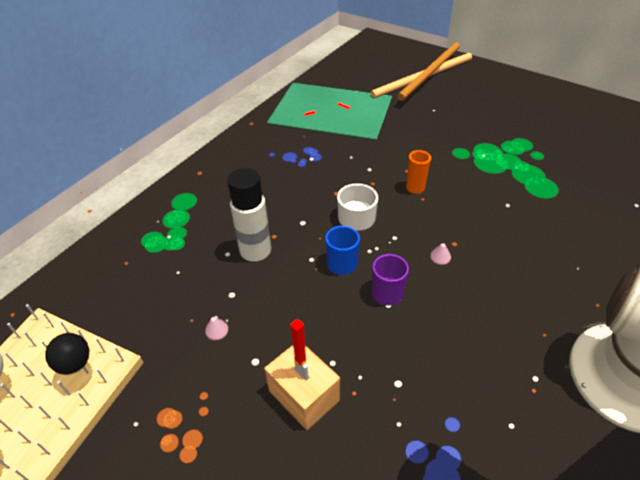

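View pics/top0.png

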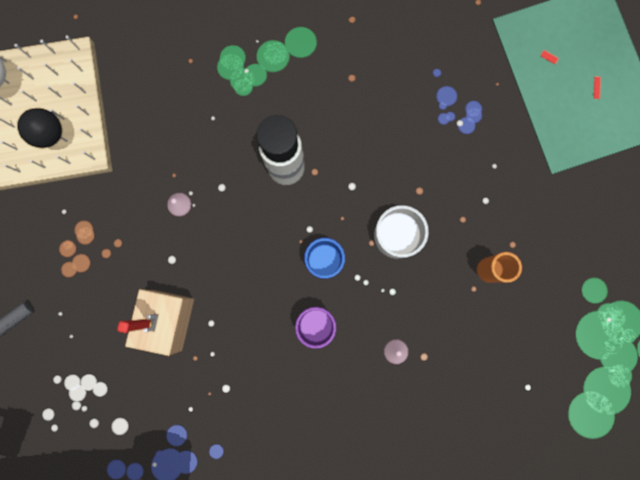

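The side view shows the red knife in the block at (300,345), spray can (250,215), blue cup (342,250), white cup (357,207), orange cup (418,172), and a purple decoy (390,280). The top view shows blue (325,258), white (402,231), orange (505,267), the block (160,322), the can (280,150) and the cones (180,204) and (396,351).

```bash
cat > h.py <<'E'
import numpy as np,cv2,pickle
from scipy.optimize import least_squares
def cloud(d):
    f=240/np.tan(np.radians(d['vertical_fov']/2));K=np.array([[f,0,d['cx']],[0,f,d['cy']],[0,0,1]])
    v,u=np.mgrid[:480,:640];p=np.stack([u,v],-1).reshape(-1,1,2).astype(float)
    n=cv2.undistortPoints(p,K,np.array(d['dist'])).reshape(480,640,2)
    z=d['range_z'];P=np.dstack([n[...,0]*z,n[...,1]*z,z]);E=np.array(d['extrinsics'])
    W=P@E[:3,:3].T+E[:3,3];W[z==0]=np.nan;return W
def hsv(d): return cv2.cvtColor(d['color'],cv2.COLOR_RGB2HSV)
def circ(xy,r=None):
    g=lambda q:np.hypot(xy[:,0]-q[0],xy[:,1]-q[1])-(q[2] if r is None else r)
    s=least_squares(g,[*xy.mean(0),.03],loss='soft_l1',f_scale=.002);return s.x,np.abs(s.fun).mean()
MASK=dict(medium=((100,140,50),(118,255,255)),small=((5,150,60),(14,255,255)),purple=((125,100,40),(150,255,255)),red=((0,200,60),(3,255,255)))
E
python3 - <<'E'
from h import *
H=dict(large=.06,medium=.074,small=.088,purple=.074)
R=dict(large=.04025,medium=.03025,small=.02175,purple=.03025)
for n in('top','side'):
    d=pickle.load(open(n+'0.pkl','rb'));W=cloud(d);h=hsv(d);z=W[...,2]
    print(n,'table z',np.nanmedian(z))
    for k in H:
        if k=='large': m=(h[...,1]<60)&(h[...,2]>90)
        else: m=cv2.inRange(h,*MASK[k])>0
        m=m&(abs(z-H[k])<.006)
        if k=='large':
            c={'top':(402,231),'side':(357,207)}[n];v,u=np.mgrid[:480,:640];m&=np.hypot(u-c[0],v-c[1])<60
        xy=W[m][:,:2];
        if len(xy)>5:
            q,e=circ(xy,R[k]);q2,_=circ(xy);print(k,len(xy),q[:2].round(4),q2.round(4),e.round(4),np.median(z[m]).round(4))
    m=(cv2.inRange(h,*MASK['red'])>0)&(z>.08);P=W[m]
    top=P[P[:,2]>P[:,2].max()-.004];print('red',len(P),P.min(0).round(4),P.max(0).round(4),'top',top.mean(0).round(4),len(top))
    for lo in(.11,.13,.15,.17):
        q=P[(P[:,2]>lo)&(P[:,2]<lo+.02)];print(lo,len(q),q.mean(0).round(4))
    ref=P.mean(0)
    m=(abs(z-.075)<.005)&(np.hypot(W[...,0]-ref[0],W[...,1]-ref[1])<.08)&(h[...,1]>30)
    r=cv2.minAreaRect((W[m][:,:2]*1000).astype(np.float32));print('block',m.sum(),r)
    m=(z>.1)&(np.hypot(W[...,0]-ref[0],W[...,1]-ref[1])>.08)
    k,l,st,c=cv2.connectedComponentsWithStats(m.astype(np.uint8))
    for i in range(1,k):
        if st[i,4]>200: Q=W[l==i];print('tall',st[i,4],c[i].round(),Q.min(0).round(3),Q.max(0).round(3))
    for c in ({'top':[(180,204),(396,351)],'side':[(217,325),(441,252)]}[n]): print('cone',W[c[1],c[0]].round(3))
E
```

```text
top table z -0.0002049473887170139
large 366 [ 0.5809 -0.0833] [ 0.5809 -0.0833  0.0398] 0.001 0.0589
medium 266 [0.5389 0.0439] [0.5389 0.0439 0.0298] 0.001 0.0733
small 74 [ 0.5165 -0.2406] [ 0.5167 -0.2408  0.0213] 0.0012 0.0855
purple 282 [0.4293 0.0608] [0.4293 0.0608 0.0299] 0.001 0.073Traceback (most recent call last):
  File "<stdin>", line 17, in <module>
    return umr_maximum(a, axis, None, out, keepdims, initial, where)
ValueError: zero-size array to reduction operation maximum which has no identity
```

```bash
python3 - <<'E'
from h import *
H=dict(large=.06,medium=.074,small=.088,purple=.074)
R=dict(large=.04025,medium=.03025,small=.02175,purple=.03025)
for n in('side','top'):
    d=pickle.load(open(n+'0.pkl','rb'));W=cloud(d);h=hsv(d);z=W[...,2]
    print(n)
    if n=='side':
      for k in H:
        if k=='large': m=(h[...,1]<60)&(h[...,2]>90)
        else: m=cv2.inRange(h,*MASK[k])>0
        m=m&(abs(z-H[k])<.006)
        if k=='large':
            v,u=np.mgrid[:480,:640];m&=np.hypot(u-357,v-207)<40
        xy=W[m][:,:2];
        if len(xy)>5:
            q,e=circ(xy,R[k]);q2,_=circ(xy);print(k,len(xy),q[:2].round(4),q2.round(4),e.round(4),np.median(z[m]).round(4))
    m=((h[...,0]<=4)|(h[...,0]>=175))&(h[...,1]>150)&(z>.08);P=W[m]
    print('red',len(P))
    if len(P):
      for lo in np.arange(.09,.21,.02):
        q=P[(P[:,2]>lo)&(P[:,2]<lo+.02)]
        if len(q):print(lo.round(2),len(q),q.mean(0).round(4),q.min(0).round(4),q.max(0).round(4))
      ref=np.median(P,0)
    m=(abs(z-.075)<.004)&(np.hypot(W[...,0]-ref[0],W[...,1]-ref[1])<.1)&(h[...,1]>30)
    r=cv2.minAreaRect((W[m][:,:2]*1000).astype(np.float32));print('block',m.sum(),r)
    m=(z>.1)&(np.hypot(W[...,0]-ref[0],W[...,1]-ref[1])>.08)
    k,l,st,c=cv2.connectedComponentsWithStats(m.astype(np.uint8))
    for i in range(1,k):
        if st[i,4]>200: Q=W[l==i];print('tall',st[i,4],c[i].round(),Q.min(0).round(3),Q.max(0).round(3))
    for c in ({'top':[(180,204),(396,351)],'side':[(217,325),(441,252)]}[n]): print('cone',W[c[1],c[0]].round(3))
E
```

```text
side
large 309 [ 0.5819 -0.0816] [ 0.5818 -0.0816  0.0399] 0.0011 0.0591
medium 258 [0.5399 0.046 ] [0.5399 0.0461 0.0299] 0.0011 0.0734
small 129 [ 0.5177 -0.239 ] [ 0.5177 -0.239   0.0213] 0.0014 0.0868
purple 306 [0.4297 0.0629] [0.4297 0.0629 0.0301] 0.001 0.0732
red 467
0.11 34 [0.4406 0.3214 0.1247] [0.4373 0.3147 0.1175] [0.4477 0.3249 0.1296]
0.13 73 [0.4399 0.3212 0.1399] [0.4364 0.3141 0.1301] [0.4468 0.325  0.15  ]
0.15 94 [0.4404 0.3204 0.1608] [0.4364 0.3123 0.15  ] [0.4507 0.3249 0.1699]
0.17 99 [0.4411 0.3209 0.1802] [0.4364 0.3126 0.1701] [0.4506 0.3252 0.1897]
0.19 167 [0.4426 0.3189 0.2011] [0.4367 0.3092 0.19  ] [0.4512 0.3249 0.2074]
block 2201 ((444.4703369140625, 316.6727294921875), (71.27411651611328, 91.04276275634766), 76.68370819091797)
tall 375 [14.  5.] [ 2.081 -0.367  0.1  ] [ 2.106 -0.205  0.153]
tall 219 [625.   3.] [ 0.23  -1.412  0.1  ] [ 0.369 -1.387  0.133]
tall 1751 [246. 197.] [0.675 0.081 0.1  ] [0.736 0.142 0.195]
tall 2284 [626. 314.] [ 0.019 -0.051  0.1  ] [0.094 0.058 0.216]
tall 1207 [ 65. 351.] [0.724 0.463 0.1  ] [0.78  0.524 0.13 ]
cone [0.638 0.299 0.025]
cone [ 0.38  -0.066  0.023]
top
red 275
0.11 15 [0.444  0.3082 0.1245] [0.4401 0.307  0.1186] [0.4493 0.3092 0.1286]
0.13 37 [0.4453 0.3084 0.1403] [0.4396 0.3065 0.1304] [0.45   0.3129 0.1493]
0.15 37 [0.4448 0.3081 0.1597] [0.4391 0.3071 0.1502] [0.4497 0.3103 0.1697]
0.17 49 [0.4454 0.3087 0.18  ] [0.4391 0.3065 0.1703] [0.4508 0.3155 0.1895]
0.19 137 [0.4441 0.3126 0.2019] [0.4368 0.3068 0.19  ] [0.4513 0.3211 0.2075]
block 2201 ((443.4035949707031, 314.9193420410156), (70.73106384277344, 90.19807434082031), 76.96641540527344)
tall 1211 [ 37. 126.] [0.725 0.459 0.1  ] [0.785 0.519 0.128]
tall 2005 [278. 143.] [0.675 0.076 0.1  ] [0.737 0.139 0.193]
cone [0.641 0.288 0.025]
cone [ 0.386 -0.071  0.033]
```

```bash
cat > go.py <<'E'
import sys,numpy as np
from station import monitor
s=monitor.sense();p=np.array(s['tcp_pos']);R=np.array(s['ee_rot'])
print('t',s['time_s'],'p',p.round(4),'yaw',np.degrees(np.arctan2(R[1,0],R[0,0])).round(2),'z',R[:,2].round(3),'w',round(s['gripper_width'],3),'F',np.round(s['wrist_force'],1),'g',round(s['gripper_force'],1),'q',np.round(s['joints'],0))
for a in sys.argv[1:]:
    t=np.array([float(x) for x in a.split(',')]);print(a,'delta mm',((t-p)@R*1000).round(1));p=t
E
python3 go.py .2110,.5877,.265 .5394,.045,.265 .5394,.045,.05
```

```text
t 0.1 p [0.2111 0.5877 0.2216] yaw -19.76 z [-0.001 -0.002 -1.   ] w 0.998 F [-0.1  0.   0.1] g 0.0 q [ 85.  22.   0.  -0. -68. -15.]
.2110,.5877,.265 delta mm [ -0.1   0.1 -43.4]
.5394,.045,.265 delta mm [492.6 399.7   0.8]
.5394,.045,.05 delta mm [ -0.   -0.4 215. ]
```

Call:
drive_tool([
  {"delta_pos": [0, 0, -43]},
  {"delta_pos": [44.8, 36.3, 0]},
  {"delta_pos": [44.8, 36.3, 0]},
  {"delta_pos": [44.8, 36.3, 0]},
  {"delta_pos": [44.8, 36.3, 0]},
  {"delta_pos": [44.8, 36.3, 0]},
  {"delta_pos": [44.8, 36.3, 0]},
  {"delta_pos": [44.8, 36.3, 0]},
  {"delta_pos": [44.8, 36.3, 0]},
  {"delta_pos": [44.8, 36.3, 0]},
  {"delta_pos": [44.8, 36.3, 0]},
  {"delta_pos": [44.8, 36.3, 0]},
])

```text
invalid input
```

```bash
python3 go.py .5394,.045,.1 .5394,.045,.05
```

```text
t 0.1 p [0.2111 0.5877 0.2216] yaw -19.76 z [-0.001 -0.002 -1.   ] w 0.998 F [-0.1  0.   0.1] g 0.0 q [ 85.  22.   0.  -0. -68. -15.]
.5394,.045,.1 delta mm [492.5 399.5 122.4]
.5394,.045,.05 delta mm [-0.  -0.1 50. ]
```

Rows presumably need all three fields.

Call:
drive_tool([
  {"delta_pos": [0, 0, -43], "turn": 0, "claw": 1},
  {"delta_pos": [44.8, 36.3, 0], "turn": 0, "claw": 1},
  {"delta_pos": [44.8, 36.3, 0], "turn": 0, "claw": 1},
  {"delta_pos": [44.8, 36.3, 0], "turn": 0, "claw": 1},
  {"delta_pos": [44.8, 36.3, 0], "turn": 0, "claw": 1},
  {"delta_pos": [44.8, 36.3, 0], "turn": 0, "claw": 1},
  {"delta_pos": [44.8, 36.3, 0], "turn": 0, "claw": 1},
  {"delta_pos": [44.8, 36.3, 0], "turn": 0, "claw": 1},
  {"delta_pos": [44.8, 36.3, 0], "turn": 0, "claw": 1},
  {"delta_pos": [44.8, 36.3, 0], "turn": 0, "claw": 1},
  {"delta_pos": [44.8, 36.3, 0], "turn": 0, "claw": 1},
  {"delta_pos": [44.8, 36.3, 0], "turn": 0, "claw": 1},
])

```text
time_s: 1.6
tcp_pos: [0.5406, 0.0441, 0.2653]
ee_rot: [[0.941, -0.338, -0.0], [-0.338, -0.941, 0.0], [-0.0, 0.0, -1.0]]
wrist_force: [1.0, 1.0, 0.8]
gripper_width: 1.0
gripper_force: 0.0
```

```bash
python3 go.py .5394,.045,.1 .5394,.045,.05
```

```text
t 1.6 p [0.5406 0.0441 0.2653] yaw -19.75 z [-0.  0. -1.] w 1.0 F [1.  1.  0.8] g 0.0 q [ 22.  12.  -7.  -0. -71.  48.]
.5394,.045,.1 delta mm [ -1.3  -0.5 165.3]
.5394,.045,.05 delta mm [ 0. -0. 50.]
```

Call:
drive_tool([
  {"delta_pos": [-1, 0, 50], "turn": 0, "claw": 1},
  {"delta_pos": [0, 0, 50], "turn": 0, "claw": 1},
  {"delta_pos": [0, 0, 45], "turn": 0, "claw": 1},
  {"delta_pos": [0, 0, 40], "turn": 0, "claw": 1},
  {"delta_pos": [0, 0, 30], "turn": 0, "claw": 1},
  {"delta_pos": [0, 0, 0], "turn": 0, "claw": 1},
  {"delta_pos": [0, 0, 0], "turn": 0, "claw": 0},
  {"delta_pos": [0, 0, 0], "turn": 0, "claw": 0},
  {"delta_pos": [0, 0, 0], "turn": 0, "claw": 0},
  {"delta_pos": [0, 0, 0], "turn": 0, "claw": 0},
  {"delta_pos": [0, 0, 0], "turn": 0, "claw": 0},
])

```text
time_s: 2.98
tcp_pos: [0.5398, 0.0462, 0.0517]
ee_rot: [[0.941, -0.338, 0.002], [-0.338, -0.941, 0.0], [0.002, -0.001, -1.0]]
wrist_force: [-1.3, -1.2, 6.1]
gripper_width: 0.725
gripper_force: 31.5
```

```bash
python3 go.py .5394,.045,.14 .5814,-.0825,.14 .5814,-.0825,.066
```

```text
t 2.975 p [0.5398 0.0462 0.0517] yaw -19.73 z [ 0.002  0.    -1.   ] w 0.725 F [-1.3 -1.2  6.1] g 31.5 q [ 22.  25. -24.   0. -42.  48.]
.5394,.045,.14 delta mm [  0.2   1.2 -88.3]
.5814,-.0825,.14 delta mm [8.260e+01 1.058e+02 1.000e-01]
.5814,-.0825,.066 delta mm [-0.1  0.1 74. ]
```

Call:
drive_tool([
  {"delta_pos": [0, 0, -30], "turn": 0, "claw": 0},
  {"delta_pos": [0, 0, -30], "turn": 0, "claw": 0},
  {"delta_pos": [0, 0, -30], "turn": 0, "claw": 0},
  {"delta_pos": [20, 26, 0], "turn": 0, "claw": 0},
  {"delta_pos": [22, 28, 0], "turn": 0, "claw": 0},
  {"delta_pos": [22, 28, 0], "turn": 0, "claw": 0},
  {"delta_pos": [18, 23, 0], "turn": 0, "claw": 0},
  {"delta_pos": [0, 0, 0], "turn": 0, "claw": 0},
  {"delta_pos": [0, 0, 0], "turn": 0, "claw": 0},
])

```text
time_s: 4.1
tcp_pos: [0.5803, -0.08, 0.1401]
ee_rot: [[0.941, -0.338, -0.001], [-0.338, -0.941, 0.0], [-0.001, 0.0, -1.0]]
wrist_force: [-0.4, -0.3, -1.1]
gripper_width: 0.725
gripper_force: 31.5
```

```bash
python3 go.py .5814,-.0825,.14 .5814,-.0825,.066; python3 - <<'E'
from h import *
from station import cams
d=cams.capture('side');W=cloud(d);h=hsv(d);z=W[...,2]
m=cv2.inRange(h,*MASK['medium'])>0
v,u=np.mgrid[:480,:640];m&=(np.hypot(W[...,0]-.58,W[...,1]+.08)<.05)&(z>.06)
P=W[m];print(len(P),P.min(0).round(4),P.max(0).round(4))
for lo in np.arange(.08,.175,.01):
    q=P[(P[:,2]>lo)&(P[:,2]<lo+.01)]
    if len(q)>10:print(lo.round(3),len(q),circ(q[:,:2],.031)[0][:2].round(4))
cv2.imwrite('pics/a1.png',d['color'][100:350,200:520,::-1])
E
```

```text
t 4.1 p [ 0.5803 -0.08    0.1401] yaw -19.77 z [-0.001  0.    -1.   ] w 0.725 F [-0.4 -0.3 -1.1] g 31.5 q [  8.  22. -12.  -0. -56.  62.]
.5814,-.0825,.14 delta mm [1.9 2.  0.1]
.5814,-.0825,.066 delta mm [ 0.1 -0.  74. ]
1178 [ 0.5493 -0.113   0.0893] [ 0.608  -0.0368  0.184 ]
0.09 89 [ 0.5521 -0.034 ]
0.1 102 [ 0.5821 -0.0808]
0.11 115 [ 0.582  -0.0801]
0.12 168 [ 0.5814 -0.0785]
0.13 181 [ 0.5818 -0.0779]
0.14 201 [ 0.5819 -0.0773]
0.15 181 [ 0.5822 -0.0771]
0.16 134 [ 0.5824 -0.0776]
```

View pics/a1.png

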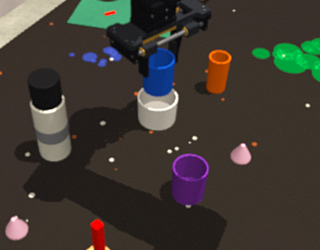

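Call:
drive_tool([
  {"delta_pos": [1.5, 2.4, 0], "turn": 0, "claw": 0},
  {"delta_pos": [0, 0, 20], "turn": 0, "claw": 0},
  {"delta_pos": [0, 0, 20], "turn": 0, "claw": 0},
  {"delta_pos": [0, 0, 18], "turn": 0, "claw": 0},
  {"delta_pos": [0, 0, 10], "turn": 0, "claw": 0},
  {"delta_pos": [0, 0, 5], "turn": 0, "claw": 0},
  {"delta_pos": [0, 0, 0], "turn": 0, "claw": 0},
])

```text
time_s: 5.03
tcp_pos: [0.5815, -0.083, 0.0677]
ee_rot: [[0.941, -0.338, 0.0], [-0.338, -0.941, -0.0], [0.0, 0.0, -1.0]]
wrist_force: [0.1, -0.6, -0.2]
gripper_width: 0.723
gripper_force: 31.5
```

```bash
python3 go.py .5814,-.0825,.066
```

```text
t 5.025 p [ 0.5815 -0.083   0.0677] yaw -19.74 z [ 0. -0. -1.] w 0.723 F [ 0.1 -0.6 -0.2] g 31.5 q [  8.  27. -16.   0. -47.  63.]
.5814,-.0825,.066 delta mm [-0.3 -0.4  1.7]
```

Call:
drive_tool([
  {"delta_pos": [0, 0, 1.5], "turn": 0, "claw": 0},
  {"delta_pos": [0, 0, 0], "turn": 0, "claw": 0},
  {"delta_pos": [0, 0, 0], "turn": 0, "claw": 1},
  {"delta_pos": [0, 0, 0], "turn": 0, "claw": 1},
  {"delta_pos": [0, 0, 0], "turn": 0, "claw": 1},
  {"delta_pos": [0, 0, -30], "turn": 0, "claw": 1},
  {"delta_pos": [0, 0, -40], "turn": 0, "claw": 1},
  {"delta_pos": [0, 0, -20], "turn": 0, "claw": 1},
])

```text
time_s: 6.02
tcp_pos: [0.5825, -0.0831, 0.1587]
ee_rot: [[0.941, -0.338, 0.004], [-0.338, -0.941, -0.0], [0.004, -0.001, -1.0]]
wrist_force: [0.6, -0.1, -0.8]
gripper_width: 0.998
gripper_force: 0.0
```

```bash
python3 go.py .5171,-.2398,.155 .5171,-.2398,.064
```

```text
t 6.025 p [ 0.5825 -0.0831  0.1587] yaw -19.73 z [ 0.004 -0.    -1.   ] w 0.998 F [ 0.6 -0.1 -0.8] g 0.0 q [  8.  21. -10.   0. -58.  63.]
.5171,-.2398,.155 delta mm [ -8.7 169.5   3.4]
.5171,-.2398,.064 delta mm [-0.3  0.1 91. ]
```

Call:
drive_tool([
  {"delta_pos": [-2, 35, 0], "turn": 0, "claw": 1},
  {"delta_pos": [-2, 45, 0], "turn": 0, "claw": 1},
  {"delta_pos": [-2, 45, 0], "turn": 0, "claw": 1},
  {"delta_pos": [-2, 44, 0], "turn": 0, "claw": 1},
  {"delta_pos": [0, 0, 0], "turn": 0, "claw": 1},
])

```text
time_s: 6.65
tcp_pos: [0.5155, -0.2416, 0.1561]
ee_rot: [[0.94, -0.342, -0.0], [-0.342, -0.94, -0.0], [-0.0, 0.0, -1.0]]
wrist_force: [0.8, 0.2, 0.7]
gripper_width: 1.0
gripper_force: 0.0
```

```bash
python3 go.py .5171,-.2398,.064; python3 - <<'E'
from h import *
from station import cams
for n in('side','top'):
    d=cams.capture(n);W=cloud(d);h=hsv(d);z=W[...,2]
    near=np.hypot(W[...,0]-.581,W[...,1]+.0825)<.07
    for k,m,hh,r in(('medium',cv2.inRange(h,*MASK['medium'])>0,.088,.03025),('large',(h[...,1]<60)&(h[...,2]>90),.06,.04025)):
        m=m&near&(abs(z-hh)<.005);xy=W[m][:,:2]
        if len(xy)>10:print(n,k,len(xy),circ(xy,r)[0][:2].round(4),np.percentile(z[m],[50,95]).round(4))
E
```

```text
t 6.65 p [ 0.5155 -0.2416  0.1561] yaw -19.99 z [-0. -0. -1.] w 1.0 F [0.8 0.2 0.7] g 0.0 q [ -9.  20. -13.   0. -57.  79.]
.5171,-.2398,.064 delta mm [ 0.9 -2.3 92.1]
side medium 208 [ 0.5824 -0.0819] [0.0872 0.0899]
side large 178 [ 0.5822 -0.0821] [0.0593 0.0622]
top medium 68 [ 0.5805 -0.0844] [0.087  0.0894]
top large 146 [ 0.581 -0.084] [0.0593 0.0616]
```

Call:
drive_tool([
  {"delta_pos": [1, -2, 20], "turn": 0, "claw": 1},
  {"delta_pos": [0, 0, 35], "turn": 0, "claw": 1},
  {"delta_pos": [0, 0, 25], "turn": 0, "claw": 1},
  {"delta_pos": [0, 0, 12], "turn": 0, "claw": 1},
  {"delta_pos": [0, 0, 0], "turn": 0, "claw": 1},
  {"delta_pos": [0, 0, 0], "turn": 0, "claw": 0},
  {"delta_pos": [0, 0, 0], "turn": 0, "claw": 0},
  {"delta_pos": [0, 0, 0], "turn": 0, "claw": 0},
  {"delta_pos": [0, 0, 0], "turn": 0, "claw": 0},
  {"delta_pos": [0, 0, 0], "turn": 0, "claw": 0},
  {"delta_pos": [0, 0, 0], "turn": 0, "claw": 0},
])

```text
time_s: 8.12
tcp_pos: [0.5185, -0.238, 0.0642]
ee_rot: [[0.941, -0.338, 0.0], [-0.338, -0.941, -0.0], [0.0, 0.0, -1.0]]
wrist_force: [-0.2, -0.4, 0.3]
gripper_width: 0.533
gripper_force: 29.8
```

```bash
python3 go.py .5171,-.2398,.185 .5815,-.083,.185
```

```text
t 8.125 p [ 0.5185 -0.238   0.0642] yaw -19.75 z [ 0. -0. -1.] w 0.533 F [-0.2 -0.4  0.3] g 29.8 q [ -8.  26. -19.   0. -45.  79.]
.5171,-.2398,.185 delta mm [  -0.7    2.2 -120.8]
.5815,-.083,.185 delta mm [   7.6 -169.3   -0. ]
```

Call:
drive_tool([
  {"delta_pos": [0, 0, -30], "turn": 0, "claw": 0},
  {"delta_pos": [0, 0, -50], "turn": 0, "claw": 0},
  {"delta_pos": [0, 0, -40], "turn": 0, "claw": 0},
  {"delta_pos": [2, -30, 0], "turn": 0, "claw": 0},
  {"delta_pos": [2, -40, 0], "turn": 0, "claw": 0},
  {"delta_pos": [2, -40, 0], "turn": 0, "claw": 0},
  {"delta_pos": [1, -35, 0], "turn": 0, "claw": 0},
  {"delta_pos": [0, -22, 0], "turn": 0, "claw": 0},
  {"delta_pos": [0, 0, 0], "turn": 0, "claw": 0},
])

```text
time_s: 9.25
tcp_pos: [0.5816, -0.082, 0.1837]
ee_rot: [[0.942, -0.336, -0.001], [-0.336, -0.942, -0.0], [-0.001, 0.0, -1.0]]
wrist_force: [-0.0, 0.1, -1.3]
gripper_width: 0.535
gripper_force: 29.8
```

```bash
python3 go.py .5815,-.083,.185 .5815,-.083,.093; python3 - <<'E'
from h import *
from station import cams
d=cams.capture('side');W=cloud(d);h=hsv(d);z=W[...,2]
m=cv2.inRange(h,*MASK['small'])>0
m&=(np.hypot(W[...,0]-.58,W[...,1]+.08)<.05)
P=W[m];print(len(P),P.min(0).round(4),P.max(0).round(4))
for lo in np.arange(.11,.2,.01):
    q=P[(P[:,2]>lo)&(P[:,2]<lo+.01)]
    if len(q)>10:print(lo.round(3),len(q),circ(q[:,:2],.0225)[0][:2].round(4))
E
```

```text
t 9.25 p [ 0.5816 -0.082   0.1837] yaw -19.65 z [-0.001 -0.    -1.   ] w 0.535 F [-0.   0.1 -1.3] g 29.8 q [  8.  20.  -8.  -0. -62.  63.]
.5815,-.083,.185 delta mm [ 0.3  0.9 -1.3]
.5815,-.083,.093 delta mm [ 0.1 -0.  92. ]
970 [ 0.5593 -0.1054 -0.0015] [ 0.6017 -0.0321  0.2199]
0.12 63 [ 0.5832 -0.0854]
0.13 83 [ 0.5826 -0.0844]
0.14 81 [ 0.5829 -0.0833]
0.15 93 [ 0.5825 -0.0834]
0.16 93 [ 0.5826 -0.0826]
0.17 88 [ 0.5828 -0.0819]
0.18 128 [ 0.5825 -0.0801]
0.19 141 [ 0.583  -0.0792]
```

Call:
drive_tool([
  {"delta_pos": [0, 0.4, 20], "turn": 0, "claw": 0},
  {"delta_pos": [0, 0, 20], "turn": 0, "claw": 0},
  {"delta_pos": [0, 0, 20], "turn": 0, "claw": 0},
  {"delta_pos": [0, 0, 15], "turn": 0, "claw": 0},
  {"delta_pos": [0, 0, 10], "turn": 0, "claw": 0},
  {"delta_pos": [0, 0, 4], "turn": 0, "claw": 0},
  {"delta_pos": [0, 0, 0], "turn": 0, "claw": 0},
])

```text
time_s: 10.18
tcp_pos: [0.5814, -0.0836, 0.0952]
ee_rot: [[0.941, -0.338, 0.0], [-0.338, -0.941, -0.0], [0.0, 0.0, -1.0]]
wrist_force: [0.4, 1.2, 0.1]
gripper_width: 0.534
gripper_force: 29.8
```

```bash
python3 go.py .5815,-.083,.0925
```

```text
t 10.175 p [ 0.5814 -0.0836  0.0952] yaw -19.75 z [ 0. -0. -1.] w 0.534 F [0.4 1.2 0.1] g 29.8 q [  8.  25. -15.   0. -50.  63.]
.5815,-.083,.0925 delta mm [-0.1 -0.6  2.7]
```

Call:
drive_tool([
  {"delta_pos": [0, 0, 2.5], "turn": 0, "claw": 0},
  {"delta_pos": [0, 0, 0], "turn": 0, "claw": 0},
  {"delta_pos": [0, 0, 0], "turn": 0, "claw": 1},
  {"delta_pos": [0, 0, 0], "turn": 0, "claw": 1},
  {"delta_pos": [0, 0, 0], "turn": 0, "claw": 1},
  {"delta_pos": [0, 0, 0], "turn": 0, "claw": 1},
  {"delta_pos": [0, 0, -30], "turn": 0, "claw": 1},
  {"delta_pos": [0, 0, -45], "turn": 0, "claw": 1},
  {"delta_pos": [0, 0, -50], "turn": 0, "claw": 1},
  {"delta_pos": [0, 0, -50], "turn": 0, "claw": 1},
])

```text
time_s: 11.42
tcp_pos: [0.581, -0.0835, 0.2692]
ee_rot: [[0.941, -0.338, 0.0], [-0.338, -0.941, -0.0], [0.0, -0.0, -1.0]]
wrist_force: [1.0, -0.0, -0.1]
gripper_width: 0.998
gripper_force: 0.0
```

```bash
python3 go.py .4445,.315,.27; python3 - <<'E'
from h import *
from station import cams
for n in('side','top'):
    d=cams.capture(n);W=cloud(d);h=hsv(d);z=W[...,2]
    near=np.hypot(W[...,0]-.581,W[...,1]+.0825)<.07
    for k,m,hh,r in(('small',cv2.inRange(h,*MASK['small'])>0,.116,.02175),('medium',cv2.inRange(h,*MASK['medium'])>0,.088,.03025),('large',(h[...,1]<60)&(h[...,2]>90),.06,.04025)):
        m=m&near&(abs(z-hh)<.006);xy=W[m][:,:2]
        if len(xy)>10:print(n,k,len(xy),circ(xy,r)[0][:2].round(4),np.percentile(z[m],[50,95]).round(4))
    if n=='side':cv2.imwrite('pics/b.png',d['color'][100:420,180:520,::-1])
E
```

```text
t 11.425 p [ 0.581  -0.0835  0.2692] yaw -19.75 z [ 0. -0. -1.] w 0.998 F [ 1.  -0.  -0.1] g 0.0 q [  8.  17.  -1.   0. -73.  63.]
.4445,.315,.27 delta mm [-263.2 -328.9   -0.8]
side small 151 [ 0.5809 -0.0838] [0.1146 0.118 ]
side medium 139 [ 0.5821 -0.0822] [0.0869 0.0897]
side large 189 [ 0.582  -0.0819] [0.0593 0.0625]
top small 134 [ 0.5799 -0.0852] [0.1149 0.1174]
top medium 137 [ 0.5816 -0.084 ] [0.087  0.0896]
top large 244 [ 0.5814 -0.0835] [0.059  0.0619]
```

View pics/b.png

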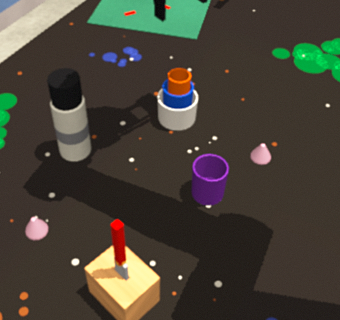

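Nested cleanly: rims are at 116, 88 and 60 mm. Next is the knife. I'll grip it, pull it out, and pivot it in the grip against the fixed block's outer edge.

Call:
drive_tool([
  {"delta_pos": [-20, -25, 0], "turn": 0, "claw": 1},
  {"delta_pos": [-35, -44, 0], "turn": 0, "claw": 1},
  {"delta_pos": [-35, -44, 0], "turn": 0, "claw": 1},
  {"delta_pos": [-35, -44, 0], "turn": 0, "claw": 1},
  {"delta_pos": [-35, -44, 0], "turn": 0, "claw": 1},
  {"delta_pos": [-35, -44, 0], "turn": 0, "claw": 1},
  {"delta_pos": [-35, -44, 0], "turn": 0, "claw": 1},
  {"delta_pos": [-33, -40, 0], "turn": 0, "claw": 1},
  {"delta_pos": [0, 0, 0], "turn": -0.114, "claw": 1},
  {"delta_pos": [0, 0, 0], "turn": 0, "claw": 1},
])

```text
time_s: 12.78
tcp_pos: [0.4445, 0.3154, 0.267]
ee_rot: [[0.973, -0.229, -0.001], [-0.229, -0.973, -0.001], [-0.0, 0.001, -1.0]]
wrist_force: [-0.5, 0.1, -0.4]
gripper_width: 1.001
gripper_force: 0.0
```

```bash
python3 go.py .4443,.3158,.27 .4443,.3158,.1465
```

```text
t 12.775 p [0.4445 0.3154 0.267 ] yaw -13.23 z [-0.001 -0.001 -1.   ] w 1.001 F [-0.5  0.1 -0.4] g 0.0 q [ 52.  13.  -7.  -0. -71.  24.]
.4443,.3158,.27 delta mm [-0.3 -0.3 -3. ]
.4443,.3158,.1465 delta mm [ 1.000e-01 -1.000e-01  1.235e+02]
```

Call:
drive_tool([
  {"delta_pos": [0, 0, 30], "turn": 0, "claw": 1},
  {"delta_pos": [0, 0, 35], "turn": 0, "claw": 1},
  {"delta_pos": [0, 0, 35], "turn": 0, "claw": 1},
  {"delta_pos": [0, 0, 18], "turn": 0, "claw": 1},
  {"delta_pos": [0, 0, 3], "turn": 0, "claw": 1},
  {"delta_pos": [0, 0, 0], "turn": 0, "claw": 0},
  {"delta_pos": [0, 0, 0], "turn": 0, "claw": 0},
  {"delta_pos": [0, 0, 0], "turn": 0, "claw": 0},
  {"delta_pos": [0, 0, 0], "turn": 0, "claw": 0},
  {"delta_pos": [0, 0, 0], "turn": 0, "claw": 0},
  {"delta_pos": [0, 0, 0], "turn": 0, "claw": 0},
  {"delta_pos": [0, 0, 0], "turn": 0, "claw": 0},
])

```text
time_s: 14.28
tcp_pos: [0.4449, 0.315, 0.1465]
ee_rot: [[0.973, -0.229, -0.0], [-0.229, -0.973, -0.0], [-0.0, 0.0, -1.0]]
wrist_force: [1.1, -0.8, 0.4]
gripper_width: 0.288
gripper_force: 0.0
```

```bash
python3 go.py
```

```text
t 14.275 p [0.4449 0.315  0.1465] yaw -13.22 z [-0. -0. -1.] w 0.288 F [ 1.1 -0.8  0.4] g 0.0 q [ 52.  18. -17.   0. -55.  24.]
```

Call:
drive_tool([
  {"delta_pos": [0, 0, 0], "turn": 0, "claw": 0},
  {"delta_pos": [0, 0, 0], "turn": 0, "claw": 0},
  {"delta_pos": [0, 0, 0], "turn": 0, "claw": 0},
  {"delta_pos": [0, 0, 0], "turn": 0, "claw": 0},
  {"delta_pos": [0, 0, -20], "turn": 0, "claw": 0},
  {"delta_pos": [0, 0, -20], "turn": 0, "claw": 0},
  {"delta_pos": [0, 0, -20], "turn": 0, "claw": 0},
  {"delta_pos": [0, 0, -25], "turn": 0, "claw": 0},
  {"delta_pos": [0, 0, 0], "turn": 0, "claw": 0},
])

```text
time_s: 15.4
tcp_pos: [0.4457, 0.3159, 0.2333]
ee_rot: [[0.974, -0.229, 0.003], [-0.229, -0.974, 0.003], [0.002, -0.004, -1.0]]
wrist_force: [-0.6, -0.5, -1.6]
gripper_width: 0.158
gripper_force: 30.0
```

```bash
python3 go.py; python3 - <<'E'
from h import *
from station import cams
d=cams.capture('side');cv2.imwrite('pics/c.png',d['color'][180:460,180:500,::-1])
E
```

```text
t 15.4 p [0.4457 0.3159 0.2333] yaw -13.21 z [ 0.003  0.003 -1.   ] w 0.158 F [-0.6 -0.5 -1.6] g 30.0 q [ 52.  14. -10.   0. -66.  24.]
```

View pics/c.png

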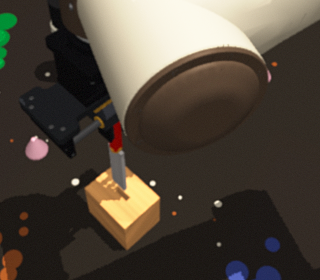

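The knife is out and upright, its tip above the slot at about crop (122,185). Next I'll move to the far side of the block and lower it.

Call:
drive_tool([
  {"delta_pos": [25, 0, 0], "turn": 0, "claw": 0},
  {"delta_pos": [30, 0, 0], "turn": 0, "claw": 0},
  {"delta_pos": [23, 0, 0], "turn": 0, "claw": 0},
  {"delta_pos": [0, 0, 0], "turn": 0, "claw": 0},
  {"delta_pos": [0, 0, 25], "turn": 0, "claw": 0},
  {"delta_pos": [0, 0, 30], "turn": 0, "claw": 0},
  {"delta_pos": [0, 0, 25], "turn": 0, "claw": 0},
  {"delta_pos": [0, 0, 5], "turn": 0, "claw": 0},
  {"delta_pos": [0, 0, 0], "turn": 0, "claw": 0},
])

```text
time_s: 16.58
tcp_pos: [0.5206, 0.2973, 0.1466]
ee_rot: [[0.974, -0.228, -0.0], [-0.228, -0.974, -0.0], [-0.0, 0.0, -1.0]]
wrist_force: [-0.2, -0.5, 0.1]
gripper_width: 0.159
gripper_force: 30.0
```

```bash
python3 go.py .4176,.3220,.1465
```

```text
t 16.575 p [0.5206 0.2973 0.1466] yaw -13.19 z [-0. -0. -1.] w 0.159 F [-0.2 -0.5  0.1] g 30.0 q [ 45.  23.  -9.   0. -57.  32.]
.4176,.3220,.1465 delta mm [-1.059e+02 -5.000e-01  1.000e-01]
```

Call:
drive_tool([
  {"delta_pos": [-10, 0, 0], "turn": 0, "claw": 0},
  {"delta_pos": [-10, 0, 0], "turn": 0, "claw": 0},
  {"delta_pos": [-7, 0, 0], "turn": 0, "claw": 0},
  {"delta_pos": [-7, 0, 0], "turn": 0, "claw": 0},
  {"delta_pos": [-7, 0, 0], "turn": 0, "claw": 0},
  {"delta_pos": [-7, 0, 0], "turn": 0, "claw": 0},
])

```text
time_s: 17.32
tcp_pos: [0.4757, 0.3083, 0.1481]
ee_rot: [[0.974, -0.228, 0.005], [-0.228, -0.974, 0.001], [0.005, -0.002, -1.0]]
wrist_force: [6.2, -2.1, -1.9]
gripper_width: 0.157
gripper_force: 30.0
```

```bash
python3 go.py .4176,.3220,.1465
```

```text
t 17.325 p [0.4757 0.3083 0.1481] yaw -13.17 z [ 0.005  0.001 -1.   ] w 0.157 F [ 6.2 -2.1 -1.9] g 30.0 q [ 49.  20. -14.   0. -56.  27.]
.4176,.3220,.1465 delta mm [-59.8  -0.1   1.3]
```

Call:
drive_tool([
  {"delta_pos": [-8, 0, 0], "turn": 0, "claw": 0},
  {"delta_pos": [-8, 0, 0], "turn": 0, "claw": 0},
  {"delta_pos": [-8, 0, 0], "turn": 0, "claw": 0},
  {"delta_pos": [-8, 0, 0], "turn": 0, "claw": 0},
  {"delta_pos": [-8, 0, 0], "turn": 0, "claw": 0},
  {"delta_pos": [-8, 0, 0], "turn": 0, "claw": 0},
  {"delta_pos": [-8, 0, 0], "turn": 0, "claw": 0},
  {"delta_pos": [-2, 0, 0], "turn": 0, "claw": 0},
  {"delta_pos": [0, 0, 0], "turn": 0, "claw": 0},
])

```text
time_s: 18.45
tcp_pos: [0.4174, 0.3215, 0.1467]
ee_rot: [[0.974, -0.228, -0.0], [-0.228, -0.974, -0.0], [-0.0, 0.0, -1.0]]
wrist_force: [-0.1, -0.1, 1.8]
gripper_width: 0.157
gripper_force: 30.0
```

```bash
python3 go.py .4176,.3220,.1465 ; python3 - <<'E'
from h import *
from station import cams
for n in('side','top'):
    d=cams.capture(n);pickle.dump(d,open(n+'1.pkl','wb'));cv2.imwrite(f'pics/d{n}.png',d['color'][180:480,(180 if n=='side' else 0):(500 if n=='side' else 320),::-1])
import cv2
cv2.imwrite('pics/d.png',np.hstack([cv2.imread('pics/dside.png'),cv2.imread('pics/dtop.png')]))
E
```

```text
t 18.45 p [0.4174 0.3215 0.1467] yaw -13.2 z [-0. -0. -1.] w 0.157 F [-0.1 -0.1  1.8] g 30.0 q [ 55.  17. -20.  -0. -54.  22.]
.4176,.3220,.1465 delta mm [ 0.1 -0.5  0.2]
```

View pics/d.png

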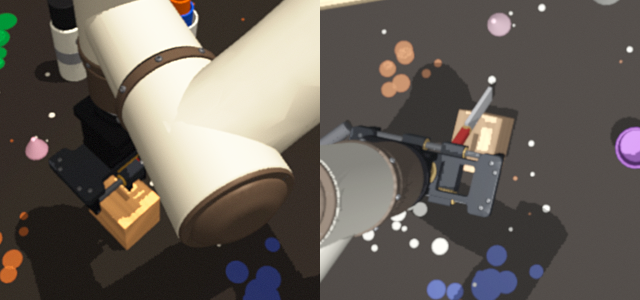

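The right half shows the knife slanted out over the block, its tip at about (488,90) and the red handle at (462,133). I'll lift it clear and measure the slant.

Call:
drive_tool([
  {"delta_pos": [0, 0, -20], "turn": 0, "claw": 0},
  {"delta_pos": [0, 0, -35], "turn": 0, "claw": 0},
  {"delta_pos": [0, 0, -40], "turn": 0, "claw": 0},
  {"delta_pos": [0, 0, -25], "turn": 0, "claw": 0},
  {"delta_pos": [0, 0, 0], "turn": 0, "claw": 0},
  {"delta_pos": [0, 0, 0], "turn": 0, "claw": 0},
])

```text
time_s: 19.3
tcp_pos: [0.4166, 0.3208, 0.2647]
ee_rot: [[0.973, -0.229, -0.003], [-0.229, -0.973, -0.002], [-0.003, 0.003, -1.0]]
wrist_force: [-0.2, -0.0, -1.0]
gripper_width: 0.158
gripper_force: 30.0
```

```bash
cat > knife.py <<'E'
from h import *
from station import cams,monitor
s=monitor.sense();p=np.array(s['tcp_pos']);R=np.array(s['ee_rot'])
for n in('top','side'):
    d=cams.capture(n);W=cloud(d);T=(W-p)@R*1000;h=hsv(d)
    red=((h[...,0]<=5)|(h[...,0]>=174))&(h[...,1]>150)
    m=(T[...,0]>18)&(T[...,0]<150)&(abs(T[...,1])<16)&(T[...,2]>-60)&(T[...,2]<120)
    Q=T[m]
    if len(Q)<20: print(n,'few',len(Q));continue
    print(n,len(Q),'min',Q.min(0).round(1),'max',Q.max(0).round(1))
    for nm,mm in(('red',red&m),('all',m)):
        A=T[mm]
        if len(A)>15:
            b=np.polyfit(A[:,0],A[:,2],1);print(nm,len(A),'slant from level',np.degrees(np.arctan(b[0])).round(1),'y',np.polyfit(A[:,0],A[:,1],1).round(3))
    far=Q[np.argsort(Q[:,0])[-8:]];low=Q[np.argsort(Q[:,2])[-8:]]
    print('far',far.mean(0).round(1),'low',low.mean(0).round(1),'low world',(p+R@low.mean(0)/1000).round(4))
E
python3 go.py; python3 knife.py
```

```text
t 19.3 p [0.4166 0.3208 0.2647] yaw -13.25 z [-0.003 -0.002 -1.   ] w 0.158 F [-0.2 -0.  -1. ] g 30.0 q [ 55.  11.  -9.  -0. -70.  22.]
top 984 min [ 27.4  -6.4 -15.1] max [114.5   8.3 103.6]
red 271 slant from level 49.5 y [-0.079  5.57 ]
all 984 slant from level 51.4 y [-0.019  3.659]
far [113.4   0.4  88.1] low [ 96.1   3.  100.8] low world [0.5092 0.2956 0.1636]
side 125 min [29.3 -9.9 -0. ] max [66.7 -3.7 59.7]
red 48 slant from level 26.9 y [  0.051 -10.189]
all 125 slant from level 56.3 y [  0.165 -14.909]
far [65.8 -4.5 48.4] low [64.2 -4.5 55.1] low world [0.48   0.3103 0.2095]
```

```bash
python3 - <<'E'
from h import *
from station import cams,monitor
s=monitor.sense();p=np.array(s['tcp_pos']);R=np.array(s['ee_rot'])
d=cams.capture('top');W=cloud(d);T=(W-p)@R*1000;h=hsv(d)
cv2.imwrite('pics/e.png',cv2.resize(d['color'][150:350,60:320,::-1],None,fx=3,fy=3))
m=(T[...,0]>18)&(T[...,0]<150)&(abs(T[...,1])<16)&(T[...,2]>-60)&(T[...,2]<120)
red=((h[...,0]<=5)|(h[...,0]>=174))&(h[...,1]>150)
for nm,Q in(('red',T[m&red]),('blade',T[m&~red])):
    r=[]
    for x in np.arange(20,116,4):
        q=Q[(Q[:,0]>=x)&(Q[:,0]<x+4)]
        if len(q)>4: r.append((x+2,np.percentile(q[:,2],4),np.percentile(q[:,2],96)))
    r=np.array(r);print(nm,r.round(0).tolist())
    for c in(1,2): print(np.degrees(np.arctan(np.polyfit(r[:,0],r[:,c],1)[0])))
    c,(w,hh),a=cv2.minAreaRect(Q[:,[0,2]].astype(np.float32));print('rect',c,w,hh,a)
E
```

```text
red [[30.0, -13.0, 2.0], [34.0, -9.0, 7.0], [38.0, -4.0, 10.0], [42.0, 1.0, 14.0], [46.0, 6.0, 13.0], [50.0, 11.0, 15.0]]
49.99950301369388
33.29549532188105
rect (36.47092819213867, 3.7173843383789062) 36.42988967895508 12.28320598602295 51.77299880981445
blade [[42.0, 18.0, 36.0], [46.0, 16.0, 42.0], [50.0, 13.0, 43.0], [54.0, 16.0, 50.0], [58.0, 15.0, 54.0], [62.0, 19.0, 59.0], [66.0, 24.0, 64.0], [70.0, 28.0, 70.0], [74.0, 34.0, 76.0], [78.0, 39.0, 79.0], [82.0, 45.0, 84.0], [86.0, 50.0, 91.0], [90.0, 55.0, 95.0], [94.0, 61.0, 101.0], [98.0, 65.0, 100.0], [102.0, 71.0, 98.0], [106.0, 76.0, 96.0], [110.0, 81.0, 88.0], [114.0, 86.0, 91.0]]
47.17477135228383
42.25286642217917
rect (68.06636810302734, 48.48271560668945) 125.37262725830078 28.37403678894043 52.42559814453125
```

View pics/e.png

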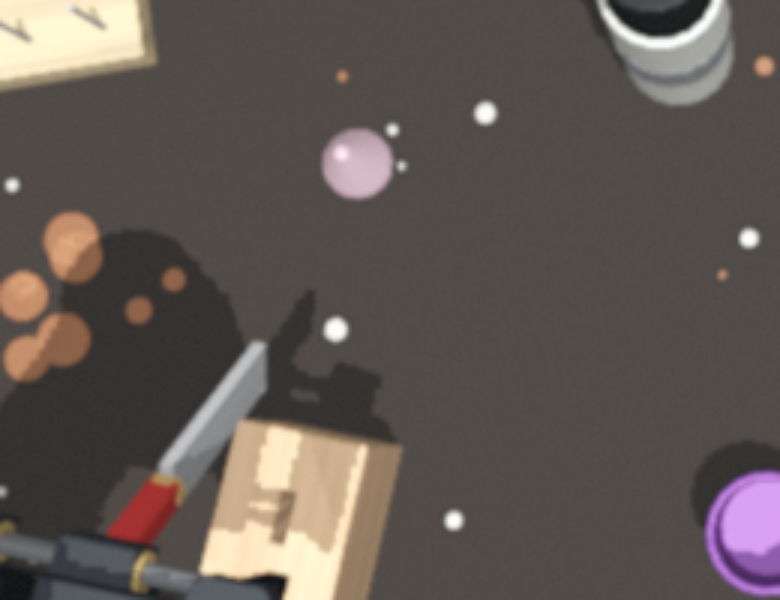

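The tip is at crop (258,348) and the handle at (145,510). The slant is about 52° from level. A second, shorter push at the block edge should bring it to 45°.

```bash
python3 go.py .4136,.3229,.1635
```

```text
t 19.45 p [0.4171 0.3209 0.2649] yaw -13.23 z [-0.002 -0.002 -1.   ] w 0.158 F [ 0.8 -0.2 -1.3] g 30.0 q [ 55.  11.  -9.  -0. -70.  22.]
.4136,.3229,.1635 delta mm [ -3.7  -1.4 101.4]
```

Call:
drive_tool([
  {"delta_pos": [-3.5, -1, 30], "turn": 0, "claw": 0},
  {"delta_pos": [0, 0, 35], "turn": 0, "claw": 0},
  {"delta_pos": [0, 0, 25], "turn": 0, "claw": 0},
  {"delta_pos": [0, 0, 11], "turn": 0, "claw": 0},
  {"delta_pos": [0, 0, 0], "turn": 0, "claw": 0},
  {"delta_pos": [-3.6, 0, 2.8], "turn": 0, "claw": 0},
  {"delta_pos": [-3.6, 0, 2.8], "turn": 0, "claw": 0},
  {"delta_pos": [-3.6, 0, 2.8], "turn": 0, "claw": 0},
  {"delta_pos": [-3.6, 0, 2.8], "turn": 0, "claw": 0},
  {"delta_pos": [-3.6, 0, 2.8], "turn": 0, "claw": 0},
  {"delta_pos": [-3.6, 0, 2.8], "turn": 0, "claw": 0},
  {"delta_pos": [0, 0, 0], "turn": 0, "claw": 0},
])

```text
time_s: 20.95
tcp_pos: [0.3932, 0.3282, 0.1485]
ee_rot: [[0.974, -0.228, -0.0], [-0.228, -0.974, -0.0], [-0.0, 0.0, -1.0]]
wrist_force: [1.0, 0.9, 1.1]
gripper_width: 0.158
gripper_force: 30.0
```

Call:
drive_tool([
  {"delta_pos": [4, 0, -25], "turn": 0, "claw": 0},
  {"delta_pos": [4, 0, -35], "turn": 0, "claw": 0},
  {"delta_pos": [4, 0, -35], "turn": 0, "claw": 0},
  {"delta_pos": [4, 0, -25], "turn": 0, "claw": 0},
  {"delta_pos": [0, 0, 0], "turn": 0, "claw": 0},
  {"delta_pos": [0, 0, 0], "turn": 0, "claw": 0},
])

```text
time_s: 21.7
tcp_pos: [0.408, 0.3238, 0.2669]
ee_rot: [[0.973, -0.229, -0.003], [-0.229, -0.973, -0.002], [-0.002, 0.003, -1.0]]
wrist_force: [0.1, 0.2, -1.4]
gripper_width: 0.158
gripper_force: 30.0
```

```bash
cat > slant.py <<'E'
from h import *
from station import cams,monitor
s=monitor.sense();p=np.array(s['tcp_pos']);R=np.array(s['ee_rot'])
print('t',s['time_s'],p.round(4),'g',s['gripper_width'],s['gripper_force'])
d=cams.capture('top');W=cloud(d);T=(W-p)@R*1000;h=hsv(d)
m=(T[...,0]>18)&(T[...,0]<150)&(abs(T[...,1])<16)&(T[...,2]>-60)&(T[...,2]<120)
red=((h[...,0]<=5)|(h[...,0]>=174))&(h[...,1]>150)
Q=T[m&~red];e=[]
for x in np.arange(20,150,4):
    q=Q[(Q[:,0]>=x)&(Q[:,0]<x+4)]
    if len(q)>4: e.append((x+2,np.percentile(q[:,2],4)))
e=np.array(e);e=e[(e[:,0]>66)]
b=np.polyfit(e[:,0],e[:,1],1);a=np.arctan(b[0]);print('blade from level',np.degrees(a),'edge',e.round(0).tolist())
u=np.array([np.cos(a),np.sin(a)]);A=Q[:,[0,2]];sx=A@u;smax=np.percentile(sx,99.5)
ref=np.array([90,np.polyval(b,90)])+13*np.array([-u[1],u[0]]);tip=ref+(smax-ref@u)*u
print('axis at z=-19: x',ref[0]-(ref[1]+19)/np.tan(a),'tip tool',tip,'y',np.median(Q[sx>smax-15,1]),'tip world',p+R@np.array([tip[0],np.median(Q[sx>smax-15,1]),tip[1]])/1000)
E
python3 slant.py
```

```text
t 21.7 [0.408  0.3238 0.2669] g 0.1579196668576844 30.00013174605556
blade from level 45.5316467967145 edge [[70.0, 12.0], [74.0, 15.0], [78.0, 20.0], [82.0, 24.0], [86.0, 28.0], [90.0, 32.0], [94.0, 37.0], [98.0, 41.0], [102.0, 45.0], [106.0, 49.0], [110.0, 52.0], [114.0, 58.0], [118.0, 61.0], [122.0, 66.0], [126.0, 67.0], [130.0, 73.0]]
axis at z=-19: x 21.406187175925744 tip tool [120.97855081  82.43758589] y 2.5303093167098303 tip world [0.52494621 0.29339523 0.18420694]
```

Call:
drive_tool([
  {"delta_pos": [8, 20, 0], "turn": 0, "claw": 0},
  {"delta_pos": [14, 35, 0], "turn": 0, "claw": 0},
  {"delta_pos": [14, 35, 0], "turn": 0, "claw": 0},
  {"delta_pos": [14, 35, 0], "turn": 0, "claw": 0},
  {"delta_pos": [14, 35, 0], "turn": 0, "claw": 0},
  {"delta_pos": [14, 35, 0], "turn": 0, "claw": 0},
  {"delta_pos": [14, 35, 0], "turn": 0, "claw": 0},
  {"delta_pos": [14, 35, 0], "turn": 0, "claw": 0},
  {"delta_pos": [14, 35, 0], "turn": 0, "claw": 0},
  {"delta_pos": [12, 32, 0], "turn": 0, "claw": 0},
  {"delta_pos": [8, 22, 0], "turn": 0, "claw": 0},
  {"delta_pos": [0, 0, 0], "turn": 0, "claw": 0},
])

```text
time_s: 23.25
tcp_pos: [0.4633, -0.0539, 0.2678]
ee_rot: [[0.973, -0.232, -0.002], [-0.232, -0.973, -0.0], [-0.002, 0.001, -1.0]]
wrist_force: [0.8, -0.2, -0.2]
gripper_width: 0.153
gripper_force: 30.0
```

```bash
python3 slant.py; python3 - <<'E'
from station import cams
import cv2
d=cams.capture('side');cv2.imwrite('pics/f.png',cv2.resize(d['color'][80:330,180:500,::-1],None,fx=2,fy=2))
E
```

```text
t 23.25 [ 0.4633 -0.0539  0.2678] g 0.15282605917400283 30.000022429449018
blade from level 45.83778748373802 edge [[70.0, 12.0], [74.0, 17.0], [78.0, 20.0], [82.0, 24.0], [86.0, 30.0], [90.0, 33.0], [94.0, 37.0], [98.0, 42.0], [102.0, 45.0], [106.0, 50.0], [110.0, 54.0], [114.0, 58.0], [118.0, 62.0], [122.0, 66.0], [126.0, 69.0]]
axis at z=-19: x 21.455018782153964 tip tool [120.39566086  82.87724057] y -3.298837014683598 tip world [ 0.58097866 -0.07868071  0.18471039]
```

View pics/f.png

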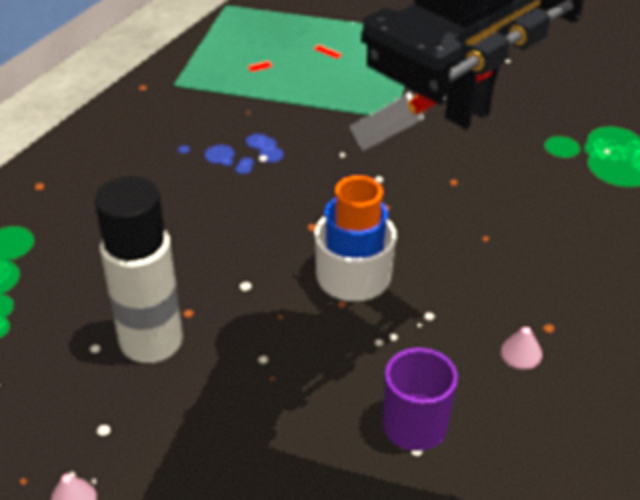

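The side view shows the slanted knife with its tip at about (365,140), above the nested cups (mouth at (358,188)). The cones and can haven't moved. One last adjustment remains: lower by 33 mm.

Call:
drive_tool([
  {"delta_pos": [0.6, 2.5, 8], "turn": 0, "claw": 0},
  {"delta_pos": [0, 0, 12], "turn": 0, "claw": 0},
  {"delta_pos": [0, 0, 9], "turn": 0, "claw": 0},
  {"delta_pos": [0, 0, 4], "turn": 0, "claw": 0},
  {"delta_pos": [0, 0, 0], "turn": 0, "claw": 0},
  {"delta_pos": [0, 0, 0], "turn": 0, "claw": 0},
  {"delta_pos": [0, 0, 0], "turn": 0, "claw": 0},
])

```text
time_s: 24.22
tcp_pos: [0.4646, -0.0547, 0.2361]
ee_rot: [[0.973, -0.229, 0.001], [-0.229, -0.973, 0.0], [0.001, -0.0, -1.0]]
wrist_force: [-1.1, -0.3, -0.3]
gripper_width: 0.154
gripper_force: 30.0
```

```bash
python3 slant.py; python3 - <<'E'
from h import *
from station import cams
for n in('side','top'):
    d=cams.capture(n);W=cloud(d);h=hsv(d);z=W[...,2]
    near=np.hypot(W[...,0]-.581,W[...,1]+.0825)<.06
    m=(cv2.inRange(h,*MASK['small'])>0)&near&(abs(z-.116)<.006);xy=W[m][:,:2]
    if len(xy)>10:print(n,len(xy),circ(xy,.02175)[0][:2].round(4))
    m=near&(z>.13)&(z<.2)
    Q=W[m];
    if len(Q)>5:print('lowest',Q[np.argsort(Q[:,2])[:8]].mean(0).round(4))
    if n=='side':cv2.imwrite('pics/g.png',cv2.resize(d['color'][100:300,260:500,::-1],None,fx=2.5,fy=2.5))
E
```

```text
t 24.225 [ 0.4646 -0.0547  0.2361] g 0.1535469322946313 30.000177340989467
blade from level 51.69056584231011 edge [[70.0, 13.0], [74.0, 15.0], [78.0, 19.0], [82.0, 24.0], [86.0, 27.0], [90.0, 33.0], [94.0, 38.0], [98.0, 41.0], [102.0, 46.0], [106.0, 49.0], [110.0, 53.0], [114.0, 57.0], [118.0, 62.0], [122.0, 65.0], [126.0, 70.0], [138.0, 119.0]]
axis at z=-19: x 32.85545056767491 tip tool [141.23256969 118.18278808] y -1.517048054104074 tip world [ 0.60251876 -0.08552638  0.1180179 ]
side 149 [ 0.5808 -0.0838]
lowest [ 0.5746 -0.0764  0.1486]
top 108 [ 0.5795 -0.0853]
lowest [ 0.575  -0.0767  0.1529]
```

View pics/g.png

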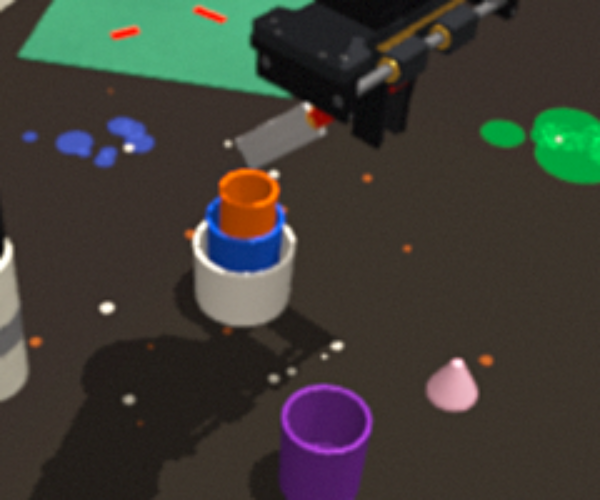

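The blade tip is at (248,150) and the mouth at (248,190), with clear air between. The last fit was thrown off by a cup rim point; the blade edge itself still gives about 45°. A 2 mm centring step, then I'll hand in.

Call:
drive_tool([
  {"delta_pos": [-1.5, 2.4, 0], "turn": 0, "claw": 0},
  {"delta_pos": [0, 0, 0], "turn": 0, "claw": 0},
  {"delta_pos": [0, 0, 0], "turn": 0, "claw": 0},
  {"delta_pos": [0, 0, 0], "turn": 0, "claw": 0},
])

```text
time_s: 24.88
tcp_pos: [0.4624, -0.0567, 0.2357]
ee_rot: [[0.973, -0.229, -0.0], [-0.229, -0.973, -0.0], [-0.0, 0.0, -1.0]]
wrist_force: [-0.6, 0.5, -0.1]
gripper_width: 0.152
gripper_force: 30.0
```

```bash
python3 go.py; python3 -c "
from station import ticket
print(ticket.finish_job())"
```

```text
t 24.875 p [ 0.4624 -0.0567  0.2357] yaw -13.22 z [-0. -0. -1.] w 0.152 F [-0.6  0.5 -0.1] g 30.0 q [ 13.   6. -20.   0. -65.  64.]
the job is handed in; nothing more can be done
None
```

Job handed in at 24.9 s: the three cups are nested upright on their floors, and the knife is held blade down at about 45° with its tip about 37 mm above the middle of the small cup's mouth; the can and cones were never touched.

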